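Send a carved corbel through the dust flap of the parts chute

TASK

Without taking the carved corbel between the fingers or lifting it, slide it across the feed table until its long side lies flat against the wooden fence, then push it from behind, along the fence, so that its front end opens the red hanging flap and it tips over the sill and slides down the chute into the tray. Draw back before the flap swings shut: the flap must never touch the robot and must end hanging closed behind the corbel. Leave the other things on the bench where they are.

Things in the scene. Friction and masses are not known exactly. Their poses are not given: they have to be found in the camera images.
- sill (a point): Reference point of the parts chute (a fixed bench-top unit that turns as one): on the top surface of its grey laminate feed table, straight below the closed flap, on the line that the corbel's middle follows along the fence. x = feed direction, y = level, away from the fence, z = up. Table top: 160 mm over the bench, x -420 to +4 mm, y -64 to +141 mm, open at the rear and on the +y side.
- fence (a point): On the foot of the pale wooden fence's guiding face, at table-top height: at x = -200, y = -32 mm in the sill's axes (own axes the same; y points out of the face). The fence is straight, 30 mm high, 22 mm thick, and runs from x = -417 to -12 mm of the sill.
- frame_top (a point): Middle of the top edge of the grey steel frame that carries the flap: at x = 0, y = +8, z = +101 mm in the sill's axes (own axes the same). The frame is 20 mm thick in x and spans y = -59 to +75 mm; its opening is clear from y = -37 to +53 mm and 93 mm high. A clear dust cover continues level behind it to x = 200 mm.
- tray (a point): Middle of the padded floor of the grey catch tray: x = 330, y = +8, z = -150 mm in the sill's axes (own axes the same). Inside 250 x 130 mm, walls 85 mm. The table ends in an edge at sill x = 4 mm, after a 24 mm polished steel sill strip; there a polished steel slide falls at 35 degrees into the tray; a corbel pushed on tips and slides down by itself once its middle has passed that edge.
- flap (a joint): Angle of the red sheet-steel flap (84 mm wide, 75 mm tall, 3 mm thick, 90 g), hinged along its top, 82 mm above the table at sill x = 0; its rolled lower edge hangs 7 mm above the table. 0 rad = hanging closed; grows to 1.5 as the lower edge swings in the feed direction, the only way it opens. Light to push, no spring: it falls shut by its own weight in under a second.
- corbel: Carved pale limewood corbel, about 220 g, lying loose on the feed table a little away from the fence and askew. Origin: middle of its underside; x along it to the front end (small roll, towards the flap), z up. Base 180 mm long (x -90 to +90), 64 mm wide (y -32 to +32), 24 mm thick with flat upright sides and ends; carved rolls and reeds on top reach 37 mm.
- corbel_tail (a point): Middle of the flat rear end face of the corbel's base (90 mm behind its origin, 12 mm above its underside; face 64 mm wide, 24 mm high): the place to push it. Axes as the corbel's.
- rosette: Turned and carved wooden rosette, diameter 60 mm, 18 mm thick, lying on the rear of the feed table on the side away from the fence. Origin: middle of its underside. Stays where it is.
- mallet: Round carver's mallet standing head down on the bench, 248 mm tall, head diameter 100 mm. Origin: middle of its underside. Stays.
- glue: White glue bottle standing on the bench, diameter 64 mm, 170 mm tall. Origin: middle of its underside. Stays.
- mug: Blue mug standing on the bench, diameter 80 mm, 90 mm tall. Origin: middle of its underside. Stays.
- gouge_a: Carving gouge with pale handle, lying on the bench ahead and left of the robot, 243 mm long along its x, 25 mm high. Origin: on the bench below the ferrule. Stays.
- gouge_b: Carving gouge with dark handle, lying on the bench to the right, 243 mm long along its x, 25 mm high. Origin: on the bench below the ferrule. Stays.
- stone: Grey oilstone in a wooden holder, on the bench right of the robot, 190 x 75 x 38 mm. Origin: middle of its underside. Stays.
- blank: Dark wooden blank, on the bench to the right, 160 x 70 x 45 mm. Origin: middle of its underside. Stays.
There are look-alikes about, which are no part of the job. Of the things like the corbel, leave any that is turquoise; of the rest the smaller one is meant.

How it is judged:
On the way, in this order (a step that is already met when the one before it is completed fails the run):
1. the corbel lies flat along the fence, in front of the closed flap (y of corbel in the frame of sill between -0.005 and 0.005 m and angle between the x axis of corbel and the x axis of sill, either way round below 0.05 rad and x of corbel in the frame of sill below -0.09 m and value of joint flap below 0.1 rad), for 0.2 s.
2. the corbel pushes the flap open (value of joint flap above 0.4 rad and x of corbel in the frame of sill between -0.085 and 0.05 m), for 0.1 s.
3. the whole corbel is past the sill and on its way down (x of corbel_tail in the frame of sill above 0 m and z of corbel in the frame of sill below -0.03 m), for 0.05 s.
At the end, for the whole second after the job is handed in: The whole corbel lies at rest beyond the sill in the chute and its tray (rear end more than 20 mm past the flap, underside more than 60 mm below the feed table's top), and the flap hangs closed (within 0.05 rad) (x of corbel_tail in the frame of sill above 0.02 m and x of corbel in the frame of sill between 0.1 and 0.46 m and y of corbel in the frame of sill between -0.06 and 0.076 m and z of corbel in the frame of sill below -0.06 m and linear speed of corbel below 0.02 m/s and value of joint flap below 0.05 rad); the robot touches nothing.
It fails at once if the corbel is lifted more than 20 mm off the feed table (z of corbel in the frame of sill above 0.02 m).
It fails at once if the corbel is taken between the fingers (x of the grasp point in the frame of corbel between -0.085 and 0.085 m and y of the grasp point in the frame of corbel between -0.028 and 0.028 m and z of the grasp point in the frame of corbel between -0.02 and 0.04 m).
It fails at once if the flap touches the robot (contact force between flap and the fingers above 0.3 N or contact force between flap and the arm above 0.3 N).
It fails at once if the rosette, mallet, glue bottle, mug, a gouge, the oilstone or the dark blank is moved by more than 20 mm (distance of any of rosette, mallet, gouge_a, gouge_b, stone, glue, mug, blank from where it was at the start of the episode above 0.02 m).
It also fails if it takes over 51 s, if anything falls off the work surface, if the arm or the gripper's body presses on something with over 40 N, if the wrist force passes 120 N, or if a joint passes its speed limit or range.

ROBOT

A 6-joint arm with a two-finger parallel gripper is mounted at the origin on the work surface. World frame = base frame: x ahead of the robot, y to its left, z up, the work surface at z = 0. Lengths are in m, angles in rad, forces in N, time in s.
With the tool pointing down it reaches from about 0.25 to 0.725 m from the base axis. Payload 4 kg.
Tool frame: the origin (TCP) lies between the finger pads; the fingertips stand 11 mm ahead of it and the grasp point (between the pads) lies 8 mm behind it (bot.tip_extent is the distance from the TCP to the fingertips, in m); z points along the fingers, y is the line along which they close (so a half turn about z gives the same grasp; the last joint's range is limited). The gripper opens to 85 mm and grips with 20 to 120 N. Pads are 22 mm wide; open, the fingers measure 114 mm over their backs; the gripper's body (76 mm by 85 mm) begins 54 mm behind the grasp point. The pads swing forward as they close: fully open they stand 13 mm farther back than shut.
Start: joints at [-1.28, 0.241, 0.005, 1.335, 0, 1.571], TCP at [0.143, -0.479, 0.242] pointing down, gripper open.
Joint ranges: [-2.72, 2.72], [-1.05, 1.87], [-1.09, 1.28], [-1.99, 2.15], [-1.42, 1.44], [-3.14, 3.14]. Speed limits (rad/s): [2.79, 2.79, 3.14, 3.14, 3.14, 3.14].

INTERFACE

Orientations are given as a unit quaternion [x, y, z, w].
In Python, from workcell import bot gives the robot as it stands. The module is installed in compiled form; this text tells all that it offers.
- The arm moves only by the tool drive_tool, never from a script. Its argument "rows" is a list of rows, each an object of numbers: "dx", "dy", "dz": the shift along the tool's x, y, z in units of 50 mm (1.0 is 50 mm); "wx", "wy", "wz": the turn, a rotation vector about the tool's x, y, z in units of 5 degrees (1.0 is 5 degrees); "hand": the finger opening in mm, from 0 to 85.4. A call has 1 to 20 rows; each row is the pose to reach, as a shift and turn from the pose commanded when the call began, along the tool's axes at that moment; what a row does not reach only later rows make up. A row lasts 1/10 s, in which the tool goes at most 50 mm and 8.59 degrees, less where a joint would pass 70% of its speed; a pose out of reach is approached as far as the arm can. A call with a gripper value outside its range is refused whole. The fingers move at their own pace and stop on an object; the grip force is fixed at half the most. Time passes only in rows, so rows that repeat a pose let the fingers close. It gives the time, the measured TCP pose, the force, the opening and the grip force at its end, in the units of the state.
- bot.get_obs(): the state, without advancing time (a new reading comes with each control period).
- bot.camera(name): name is "scene" or "top" or "wrist"; returns the picture (480x640x3 uint8, red, green, blue); there is no depth.
- bot.get_calibration(name): a dict with "vfov" (degrees; the focal length in pixels is half the picture's height over the tangent of half this angle, whatever the lens; pixels are square), "cx", "cy" (the principal point, pixels), "origin" and "rotation" of the camera in the world; the wrist camera has in their place "mount" (4x4, takes a point from camera to tool coordinates, whose origin is the TCP and whose axes are the flange's). Camera axes: x right, y up, looking along -z (the intrinsics and any distortion apply to the point x, -y, -z); pixel columns grow to the right and rows downward; lengths in m; the calibration is good to about 2 mm. A picture is of the moment at which its call begins: read the wrist's pose just before it. get_calibration takes no time and is no camera call.
- bot.job_done(): hands the job in; it is judged then, once.
Trained networks look in the newest picture that a camera, given by its name, has taken for a name from the list of things; names that differ only in an ending like _2 or _b are one class to them, and where a whole thing is asked for, a point or a joint stands for the part that bears it (a point fixed in the world has none). Each returns a list of dicts, best first, with "score" (0 to 1); they miss things now and then, are a little off and sometimes report something else, mostly with a low value. They report only what shows in the picture. A call takes as long as a camera call. They do not tell look-alikes from the thing itself.
- bot.look_for(camera, thing): "extent" ([centre column, centre row, width, height] in pixels, round what is visible of it).
- bot.outline_of(camera, thing): "region" (480x640 bool, what is visible of it) and "extent" ([centre column, centre row, width, height] in pixels, round what is visible of it).
The state is a dict: "clock": time; "joint_pos": joint angles; "joint_vel": joint speeds; "tau": joint torques, N m; "eef_pos": TCP position; "tool_rot": TCP orientation; "ft_force": force on the tool from outside, world axes, zero at the start; "ft_torque": the same for the moment, N m; "grip_width": finger opening in m; "grasp_force": force on a finger pad.
Only numpy, scipy, OpenCV 4.12 (cv2) and the standard library are available. Lean on these libraries where they do the work, as an engineer would, in place of code of your own. Each camera call takes 0.05 s, during which the arm holds its last target. There are 200 camera calls.

## Working session

There is one attempt and no reset: what is moved stays moved. The work goes in short steps, Python scripts to look and compute and a tool call to move; the robot and the scene stay as the last step left them, time stands still between calls to the robot, and variables do not carry over. Pictures are saved under pics/ and viewed, at most 13 in all, crops included, and the job is handed in when it is done.

Besides the shell and the picture viewer there is one more tool, called as name(argument=value, ...) on one line, values as JSON. drive_tool: Moves the arm, as the interface text tells. Its arguments: {"type":"object","properties":{"rows":{"type":"array","items":{"type":"object","properties":{"dx":{"type":"number"},"dy":{"type":"number"},"dz":{"type":"number"},"wx":{"type":"number"},"wy":{"type":"number"},"wz":{"type":"number"},"hand":{"type":"number"}}}}},"required":["rows"]}

```bash
mkdir -p pics; python3 - <<'E'
from workcell import bot
import cv2,numpy as np
o=bot.get_obs();print(o['clock'],o['eef_pos'],o['tool_rot'],o['joint_pos'])
for c in ['scene','top']:
    im=bot.camera(c);cv2.imwrite(f'pics/{c}0.png',im[:,:,::-1])
    k=bot.get_calibration(c);print(c,k)
    for t in ['corbel','rosette','flap','mallet','glue','mug']:
        print(t,[(round(d['score'],2),np.round(d['extent']).tolist()) for d in bot.look_for(c,t)][:4])
print(bot.get_calibration('wrist'))
E
```

```text
0.0 [ 0.1431733  -0.47841405  0.24140019] [ 9.89447310e-01  1.44889260e-01 -1.60543013e-04 -1.04785511e-03] [-1.28000436e+00  2.41415687e-01  3.69437281e-03  1.33519513e+00
 -1.40736267e-05  1.57078605e+00]
scene {'vfov': 50.06432590688435, 'cx': 324.7451889015829, 'cy': 235.86216316932993, 'origin': array([1.26696612, 0.0562664 , 1.38518413]), 'rotation': array([0.18149906, 0.20371541, 0.73679486, 0.6186206 ])}
corbel [(0.87, [391.0, 370.0, 63.0, 43.0]), (0.86, [235.0, 340.0, 80.0, 74.0]), (0.67, [263.0, 181.0, 57.0, 21.0]), (0.66, [321.0, 222.0, 69.0, 38.0])]
rosette [(0.82, [261.0, 189.0, 23.0, 23.0]), (0.43, [383.0, 261.0, 316.0, 176.0])]
flap [(0.56, [321.0, 228.0, 70.0, 41.0])]
mallet [(0.89, [177.0, 229.0, 41.0, 61.0])]
glue [(0.93, [490.0, 219.0, 30.0, 42.0]), (0.44, [440.0, 208.0, 18.0, 56.0])]
mug [(0.84, [320.0, 347.0, 37.0, 40.0])]
top {'vfov': 57.459932074829176, 'cx': 320.12737902553835, 'cy': 238.70591077438806, 'origin': array([ 0.37413239, -0.07407448,  1.30840004]), 'rotation': array([-0.05360252,  0.04990051,  0.71134514, -0.69901702])}
corbel [(0.68, [238.0, 160.0, 62.0, 46.0]), (0.61, [380.0, 162.0, 78.0, 62.0]), (0.57, [320.0, 260.0, 73.0, 41.0])]
rosette [(0.96, [399.0, 295.0, 28.0, 28.0])]
flap [(0.57, [262.0, 238.0, 6.0, 32.0])]
mallet [(0.89, [472.0, 243.0, 52.0, 39.0])]
glue [(0.68, [140.0, 324.0, 42.0, 28.0])]
mug [(0.8, [304.0, 160.0, 36.0, 34.0]), (0.45, [141.0, 323.0, 40.0, 24.0]), (0.36, [263.0, 236.0, 4.0, 14.0])]
{'vfov': 67.36195628698495, 'cx': 321.5808769453917, 'cy': 236.89107925778418, 'mount': array([[ 5.07266453e-04,  9.46361261e-01,  3.23110054e-01,
         8.27577308e-02],
       [ 9.99999782e-01, -6.16558733e-04,  2.35897822e-04,
         9.47005798e-05],
       [ 4.22460886e-04,  3.23109864e-01, -9.46361367e-01,
        -1.30806429e-01],
       [ 0.00000000e+00,  0.00000000e+00,  0.00000000e+00,
         1.00000000e+00]])}
```

View pics/top0.png

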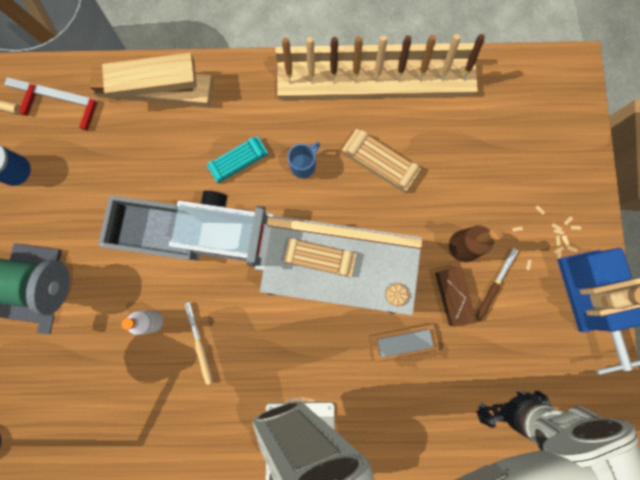

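View pics/scene0.png

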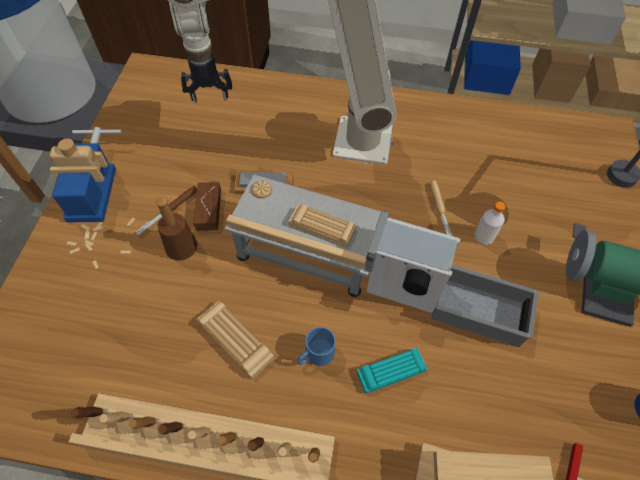

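Candidates: turquoise at top (238,160), a larger pale corbel on the bench at (380,162), and a smaller pale corbel on the feed table at (320,257). I choose the last one. Next I'll zoom in to check that choice and measure the geometry.

```bash
cat > h.py <<'E'
from workcell import bot
import cv2,numpy as np
from scipy.spatial.transform import Rotation as R
def cam(name):
    k=bot.get_calibration(name)
    if 'mount' in k:
        o=bot.get_obs(); T=np.eye(4);T[:3,:3]=R.from_quat(o['tool_rot']).as_matrix();T[:3,3]=o['eef_pos'];M=T@k['mount']
        Rm,t=M[:3,:3],M[:3,3]
    else: Rm,t=R.from_quat(k['rotation']).as_matrix(),np.array(k['origin'])
    return (240/np.tan(np.radians(k['vfov'])/2),k['cx'],k['cy'],Rm,t)
def ray(c,uv,z):
    f,cx,cy,Rm,t=c; uv=np.atleast_2d(uv)
    d=np.c_[(uv[:,0]-cx)/f,-(uv[:,1]-cy)/f,-np.ones(len(uv))]@Rm.T
    return t+d*((z-t[2])/d[:,2])[:,None]
def proj(c,P):
    f,cx,cy,Rm,t=c; p=(np.atleast_2d(P)-t)@Rm
    return np.c_[cx-f*p[:,0]/p[:,2],cy+f*p[:,1]/p[:,2]]
E
python3 - <<'E'
from h import *
im=bot.camera('top')[:,:,::-1];c=cam('top')
cv2.imwrite('pics/crop1.png',cv2.resize(im[190:320,240:440],None,fx=4,fy=4,interpolation=cv2.INTER_CUBIC))
for n,uv,z in [('tbl',[(262,291),(415,312),(420,245),(270,228)],.16),('corb',[(320,257)],.184),('ros',[(399,295)],.178),('mallet',[(472,243)],.1),('frame',[(255,262),(262,208)],.261)]:
    print(n,ray(c,uv,z).round(3).tolist())
for ca in['top','scene']:
  if ca=='scene': bot.camera(ca)
  for d in bot.look_for(ca,'mallet')[:1]: print(ca,d['extent'])
E
```

```text
tbl [[0.409, 0.084, 0.16], [0.348, -0.311, 0.16], [0.522, -0.333, 0.16], [0.575, 0.063, 0.16]]
corb [[0.492, -0.068, 0.184]]
ros [[0.392, -0.269, 0.178]]
mallet [[0.533, -0.491, 0.1]]
frame [[0.475, 0.087, 0.261], [0.607, 0.071, 0.261]]
top [475.0, 243.0, 56.7, 36.3]
scene [177.7, 229.4, 39.0, 61.5]
```

View pics/crop1.png

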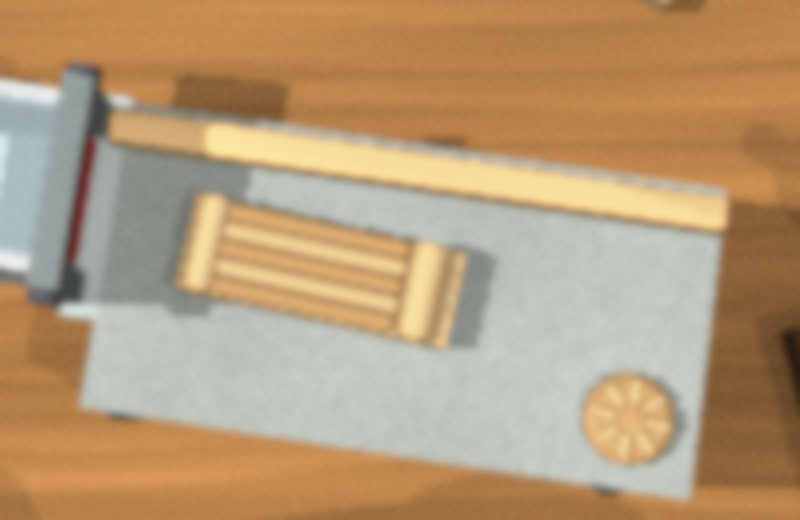

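The crop shows the small pale corbel on the table, from crop (180,200) to (465,345). Its front roll points left, towards the red flap. The fence is above it and the rosette is at (630,418). Next I fit the chute and corbel poses.

```bash
cat >> h.py <<'E'
from scipy.optimize import least_squares
def fit(c,P,uv,x0,z0):
    P=np.array(P,float)
    def w(p): return np.c_[R.from_euler('z',p[2]).apply(P)+[p[0],p[1],z0]]
    r=least_squares(lambda p:(proj(c,w(p))-uv).ravel(),x0,loss='soft_l1')
    return r.x,(proj(c,w(r.x))-uv).round(1).tolist()
E
python3 - <<'E'
from h import *
c=cam('top')
px=lambda l:np.array(l)/4.+[239.6,189.6]
P=np.array([(-420,141,0),(4,141,0),(-420,-64,0),(-10,-59,101),(10,-59,101),(-10,75,101),(10,75,101),(-417,-32,30)])/1000
uv=px([(690,499),(80,408),(727,188),(99,67),(66,66),(62,300),(28,298),(726,230)])
s,e=fit(c,P,uv,[.5,.06,1.45],.16);print('sill',s,e)
# corbel base corners at z=.184 (near side lower edge at bottom)
Pc=np.array([(90,-32,24),(90,32,24),(-90,-32,24),(-90,32,24)])/1000
uc=px([(197,192),(178,290),(467,250),(445,348)])
k,e=fit(c,Pc,uc,[.49,-.07,1.45],.16);print('corbel',k,e)
rel=R.from_euler('z',-s[2]).apply([k[0]-s[0],k[1]-s[1],0]);print('rel',rel,k[2]-s[2])
ros=ray(c,[(399-.4,295-.4)],.178)[0];print('ros rel',R.from_euler('z',-s[2]).apply([ros[0]-s[0],ros[1]-s[1],0]))
m=ray(c,[(472,243)],.1)[0];print('mallet rel',R.from_euler('z',-s[2]).apply([m[0]-s[0],m[1]-s[1],0]))
E
```

```text
sill [0.54700678 0.08570622 1.41292377] [[1.3, 0.1], [-8.1, -0.4], [0.5, 0.1], [-0.6, 3.0], [-0.4, 2.1], [-0.2, -1.1], [0.1, -1.8], [0.9, -0.1]]
corbel [ 0.49234426 -0.0682527   1.3406896 ] [[-0.2, 0.2], [-0.9, -0.3], [0.3, 0.2], [0.8, -0.1]]
rel [-0.1606382   0.02977769  0.        ] -0.07223417670238774
ros rel [-0.3734114   0.09666303  0.        ]
mallet rel [-0.57189099 -0.07671154  0.        ]
```

drive_tool(rows=[{"dz": -1,"hand": 85},{"dz": -2,"wz": 1,"hand": 85},{"dz": -2,"wz": 1,"hand": 85},{"dz": -2,"wz": 1,"hand": 85}])

```text
invalid input at $.rows[0]: expected keys dx, dy, dz, wx, wy, wz, hand
```

```bash
python3 - <<'E'
from h import *
o=bot.get_obs();print(o['clock'],o['eef_pos'],R.from_quat(o['tool_rot']).as_matrix().round(3),o['joint_pos'])
E
```

```text
0.9 [ 0.14333988 -0.47900049  0.24230221] [[ 0.958  0.287 -0.   ]
 [ 0.287 -0.958  0.   ]
 [-0.    -0.    -1.   ]] [-1.28001458e+00  2.40601673e-01  4.99106289e-03  1.33521892e+00
 -2.58312794e-05  1.57076182e+00]
```

drive_tool(rows=[{"dx": 0,"dy": 0,"dz": -1,"wx": 0,"wy": 0,"wz": 0,"hand": 85},{"dx": 0,"dy": 0,"dz": -2,"wx": 0,"wy": 0,"wz": 0,"hand": 85},{"dx": 0.5,"dy": -0.3,"dz": -3.1,"wx": 0,"wy": 0,"wz": 0,"hand": 85},{"dx": 7.1,"dy": -4.3,"dz": -3.1,"wx": 0,"wy": 0,"wz": 5.2,"hand": 85},{"dx": 7.1,"dy": -4.3,"dz": -3.1,"wx": 0,"wy": 0,"wz": 5.2,"hand": 85},{"dx": 7.1,"dy": -4.3,"dz": -3.1,"wx": 0,"wy": 0,"wz": 5.2,"hand": 85},{"dx": 7.1,"dy": -4.3,"dz": -3.1,"wx": 0,"wy": 0,"wz": 5.2,"hand": 85},{"dx": 7.1,"dy": -4.3,"dz": -3.1,"wx": 0,"wy": 0,"wz": 5.2,"hand": 85},{"dx": 7.1,"dy": -4.3,"dz": -3.1,"wx": 0,"wy": 0,"wz": 5.2,"hand": 85},{"dx": 7.1,"dy": -4.3,"dz": -3.1,"wx": 0,"wy": 0,"wz": 5.2,"hand": 85},{"dx": 7.1,"dy": -4.3,"dz": -3.1,"wx": 0,"wy": 0,"wz": 5.2,"hand": 85},{"dx": 7.1,"dy": -4.3,"dz": -3.1,"wx": 0,"wy": 0,"wz": 5.2,"hand": 85},{"dx": 7.1,"dy": -4.3,"dz": -3.1,"wx": 0,"wy": 0,"wz": 5.2,"hand": 85}])

```text
clock: 2.2
eef_pos: [0.4226, -0.17, 0.397]
tool_rot: [0.997, -0.079, -0.0, 0.0]
ft_force: [-0.5, -0.5, -0.2]
grip_width: 0.085
grasp_force: 0.0
```

```bash
python3 - <<'E'
from h import *
o=bot.get_obs();print(o['clock'],o['eef_pos'],R.from_quat(o['tool_rot']).as_matrix().round(3),o['joint_pos'].round(3))
im=bot.camera('wrist')[:,:,::-1];cv2.imwrite('pics/w1.png',im)
E
```

```text
2.2 [ 0.42263028 -0.17000124  0.39701001] [[ 0.987 -0.158 -0.001]
 [-0.158 -0.987 -0.   ]
 [-0.001  0.    -1.   ]] [-0.382  0.141  0.279  1.709 -0.     2.918]
```

View pics/w1.png

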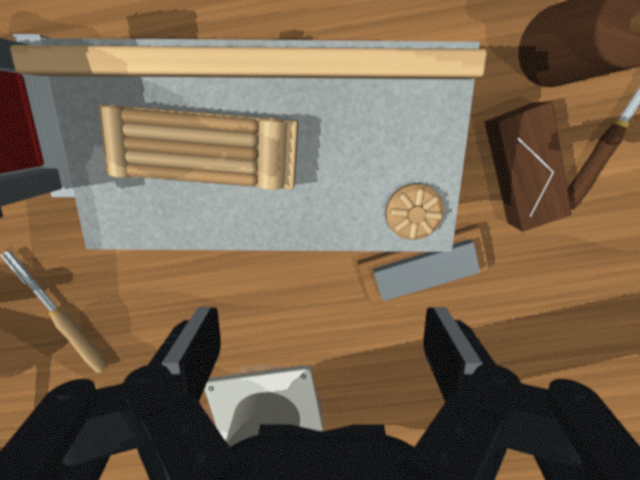

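The wrist view shows the corbel's base corners near (103,106), (110,178), (296,188) and (298,122). The fence top is at rows 47–76, the near table corners are (88,248) and (452,249), and the rosette is at (415,211).

```bash
python3 - <<'E'
from h import *
c=cam('wrist')
P=np.array([(-420,141,0),(-20,141,0),(-420,-64,0),(-417,-32,30),(-417,-54,30)])/1000
uv=np.array([(452,249.5),(88,248),(481,42),(484.5,76),(485.5,50)])
s,e=fit(c,P,uv,[.55,.07,1.41],.16);print('sill w',s,e)
ct=cam('top')
px=lambda l:np.array(l)/4.+[239.6,189.6]
s2,e=fit(ct,P,px([(690,499),(80,408),(727,188),(727,230),(727,195)]),[.55,.07,1.41],.16);print('sill t',s2,e)
print('pred w fence-front/strip', proj(c,R.from_euler('z',s[2]).apply([[-.012,-.032,.03],[.004,.053,0],[-.01,.075,.101],[0,-.059,.101]])+[s[0],s[1],.16]).round().tolist())
Pc=np.array([(90,32,24),(-90,-32,24),(-90,32,24)])/1000
k,e=fit(c,Pc,np.array([(110,178),(298,122),(296,188)]),[.49,-.07,1.34],.16);print('corbel w',k,e)
rel=R.from_euler('z',-s[2]).apply([k[0]-s[0],k[1]-s[1],0]);print('rel',rel,k[2]-s[2])
E
```

```text
sill w [0.5490522  0.08786152 1.40256101] [[-0.2, 2.0], [-2.1, 1.0], [-1.2, -0.5], [0.8, 0.6], [3.8, -1.9]]
sill t [0.54940469 0.08783134 1.40770273] [[0.0, -0.0], [-0.1, 0.0], [-0.3, 0.0], [-0.3, -0.2], [0.7, 0.2]]
pred w fence-front/strip [[14.0, 73.0], [44.0, 168.0], [-26.0, 215.0], [-105.0, 15.0]]
corbel w [ 0.48999106 -0.06862253  1.35016197] [[-2.0, 0.4], [0.8, -2.1], [0.2, 1.5]]
rel [-0.16416414  0.03202517  0.        ] -0.052399038345607885
```

drive_tool(rows=[{"dx": -0.53,"dy": -2.26,"dz": 2,"wx": 0,"wy": 0,"wz": -9,"hand": 85},{"dx": -0.53,"dy": -2.26,"dz": 2,"wx": 0,"wy": 0,"wz": -9,"hand": 85},{"dx": -0.53,"dy": -2.26,"dz": 2,"wx": 0,"wy": 0,"wz": -18,"hand": 85},{"dx": -0.53,"dy": -2.26,"dz": 2,"wx": 0,"wy": 0,"wz": -18,"hand": 85},{"dx": -0.53,"dy": -2.26,"dz": 2,"wx": 0,"wy": 0,"wz": -18,"hand": 85},{"dx": -0.53,"dy": -2.26,"dz": 2,"wx": 0,"wy": 0,"wz": -18,"hand": 85},{"dx": -0.53,"dy": -2.26,"dz": 2,"wx": 0,"wy": 0,"wz": -18,"hand": 85},{"dx": -0.53,"dy": -2.26,"dz": 2,"wx": 0,"wy": 0,"wz": -18,"hand": 85},{"dx": -0.53,"dy": -2.26,"dz": 2,"wx": 0,"wy": 0,"wz": -18,"hand": 85},{"dx": -0.53,"dy": -2.26,"dz": 2,"wx": 0,"wy": 0,"wz": -18,"hand": 85},{"dx": -0.53,"dy": -2.26,"dz": 2,"wx": 0,"wy": 0,"wz": -18,"hand": 85}])

```text
clock: 3.35
eef_pos: [0.4132, -0.0575, 0.2976]
tool_rot: [0.762, 0.647, -0.0, 0.0]
ft_force: [0.1, 0.9, 0.6]
grip_width: 0.0852
grasp_force: 0.0
```

drive_tool(rows=[{"dx": 0,"dy": 0,"dz": 0,"wx": 0,"wy": 0,"wz": -18,"hand": 85},{"dx": 0,"dy": 0,"dz": 0,"wx": 0,"wy": 0,"wz": -18,"hand": 85},{"dx": 0,"dy": 0,"dz": 0,"wx": 0,"wy": 0,"wz": -18,"hand": 85},{"dx": 0,"dy": 0,"dz": 0,"wx": 0,"wy": 0,"wz": -18,"hand": 85},{"dx": 0,"dy": 0,"dz": 0,"wx": 0,"wy": 0,"wz": -18,"hand": 85},{"dx": 0,"dy": 0,"dz": 0,"wx": 0,"wy": 0,"wz": -18,"hand": 85},{"dx": 0,"dy": 0,"dz": 0,"wx": 0,"wy": 0,"wz": -18,"hand": 85},{"dx": 0,"dy": 0,"dz": 0,"wx": 0,"wy": 0,"wz": -18,"hand": 85},{"dx": 0,"dy": 0,"dz": 0,"wx": 0,"wy": 0,"wz": -18,"hand": 85},{"dx": 0,"dy": 0,"dz": 0,"wx": 0,"wy": 0,"wz": -18,"hand": 85},{"dx": 0,"dy": 0,"dz": 0,"wx": 0,"wy": 0,"wz": -18,"hand": 85}])

```text
clock: 4.45
eef_pos: [0.4132, -0.0575, 0.2975]
tool_rot: [0.081, 0.997, -0.0, 0.0]
ft_force: [-0.4, -0.4, -1.0]
grip_width: 0.0849
grasp_force: 0.0
```

```bash
cat >> h.py <<'E'
S=np.array([.5492,.0878,.16]);YAW=1.4065
def st():
    o=bot.get_obs();Rm=R.from_quat(o['tool_rot']).as_matrix()
    print('t',o['clock'],'sill-TCP mm',(R.from_euler('z',-YAW).apply(o['eef_pos']-S)*1000).round(1),'tool x yaw rel sill deg',np.degrees(np.arctan2(Rm[1,0],Rm[0,0])-YAW).round(2),'tip',bot.tip_extent,o['grip_width'],'F sill',R.from_euler('z',-YAW).apply(o['ft_force']).round(1),'q',o['joint_pos'].round(2))
E
python3 -c "
from h import *
st()"
```

```text
t 4.45 sill-TCP mm [-165.6  110.4  137.5] tool x yaw rel sill deg 90.09 tip 0.011 0.08494222132063371 F sill [-0.4  0.3 -1. ] q [-0.14  0.06 -0.07  1.44 -0.    0.02]
```

drive_tool(rows=[{"dx": 0,"dy": 0,"dz": 0.8,"wx": 0,"wy": 0,"wz": 0,"hand": 85},{"dx": 0,"dy": 0,"dz": 1.6,"wx": 0,"wy": 0,"wz": 0,"hand": 85},{"dx": 0,"dy": 0,"dz": 2.1,"wx": 0,"wy": 0,"wz": 0,"hand": 85},{"dx": 0,"dy": 0,"dz": 2.35,"wx": 0,"wy": 0,"wz": 0,"hand": 85},{"dx": 0,"dy": 0,"dz": 2.47,"wx": 0,"wy": 0,"wz": 0,"hand": 85},{"dx": 0,"dy": 0,"dz": 2.47,"wx": 0,"wy": 0,"wz": 0,"hand": 85}])

```text
clock: 5.05
eef_pos: [0.4132, -0.0567, 0.1735]
tool_rot: [0.083, 0.997, -0.0, -0.001]
ft_force: [0.8, -0.1, -0.5]
grip_width: 0.0853
grasp_force: 0.0
```

drive_tool(rows=[{"dx": -0.2,"dy": 0,"dz": 0,"wx": 0,"wy": 0,"wz": 0,"hand": 85},{"dx": -0.4,"dy": 0,"dz": 0,"wx": 0,"wy": 0,"wz": 0,"hand": 85},{"dx": -0.5,"dy": 0,"dz": 0,"wx": 0,"wy": 0,"wz": 0,"hand": 85},{"dx": -0.6,"dy": 0,"dz": 0,"wx": 0,"wy": 0,"wz": 0,"hand": 85},{"dx": -0.7,"dy": 0,"dz": 0,"wx": 0,"wy": 0,"wz": 0,"hand": 85},{"dx": -0.8,"dy": 0,"dz": 0,"wx": 0,"wy": 0,"wz": 0,"hand": 85},{"dx": -0.9,"dy": 0,"dz": 0,"wx": 0,"wy": 0,"wz": 0,"hand": 85},{"dx": -1.0,"dy": 0,"dz": 0,"wx": 0,"wy": 0,"wz": 0,"hand": 85},{"dx": -1.1,"dy": 0,"dz": 0,"wx": 0,"wy": 0,"wz": 0,"hand": 85}])

```text
clock: 5.95
eef_pos: [0.4685, -0.0643, 0.1737]
tool_rot: [0.081, 0.997, 0.0, -0.0]
ft_force: [-2.2, -0.1, -0.4]
grip_width: 0.0853
grasp_force: 0.8
```

```bash
python3 -c "
from h import *
st()
a=bot.camera('top')[190:320,240:440,::-1];b=bot.camera('wrist')[:,:,::-1]
cv2.imwrite('pics/c2.png',np.vstack([cv2.resize(a,(480,312),interpolation=2),cv2.resize(b[100:],(480,285))]))
"
```

```text
t 5.95 sill-TCP mm [-163.2   54.8   13.7] tool x yaw rel sill deg 90.09 tip 0.011 0.08531782901670364 F sill [-0.5  2.1 -0.4] q [-0.14  0.23 -0.19  1.15  0.    0.03]
```

View pics/c2.png

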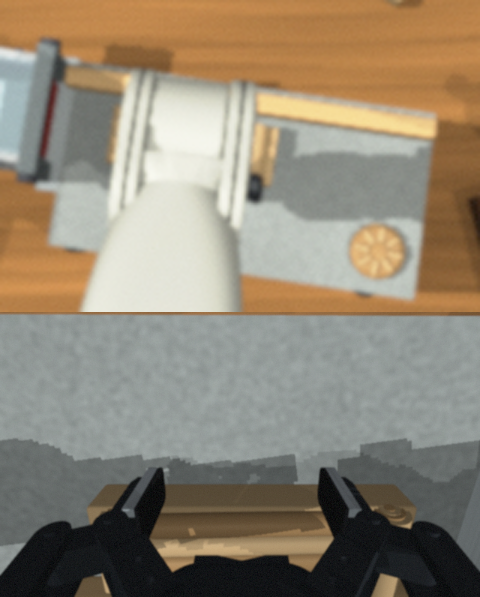

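Both finger backs are on the corbel's near side, which is now square to the tool at about 2 N. I carry on to the fence.

drive_tool(rows=[{"dx": -0.05,"dy": 0,"dz": 0,"wx": 0,"wy": 0,"wz": 0,"hand": 85},{"dx": -0.1,"dy": 0,"dz": 0,"wx": 0,"wy": 0,"wz": 0,"hand": 85},{"dx": -0.15,"dy": 0,"dz": 0,"wx": 0,"wy": 0,"wz": 0,"hand": 85},{"dx": -0.2,"dy": 0,"dz": 0,"wx": 0,"wy": 0,"wz": 0,"hand": 85},{"dx": -0.22,"dy": 0,"dz": 0,"wx": 0,"wy": 0,"wz": 0,"hand": 85}])

```text
clock: 6.55
eef_pos: [0.4794, -0.0662, 0.1738]
tool_rot: [0.081, 0.997, 0.0, 0.0]
ft_force: [-2.0, 0.3, 1.3]
grip_width: 0.0852
grasp_force: 1.1
```

```bash
python3 -c "
from h import *
st()"
```

```text
t 6.55 sill-TCP mm [-163.4   43.7   13.8] tool x yaw rel sill deg 90.07 tip 0.011 0.08518564852845165 F sill [0.  2.  1.3] q [-0.14  0.25 -0.16  1.15  0.    0.03]
```

drive_tool(rows=[{"dx": -0.02,"dy": 0,"dz": 0,"wx": 0,"wy": 0,"wz": 0,"hand": 85},{"dx": -0.04,"dy": 0,"dz": 0,"wx": 0,"wy": 0,"wz": 0,"hand": 85},{"dx": -0.06,"dy": 0,"dz": 0,"wx": 0,"wy": 0,"wz": 0,"hand": 85}])

```text
clock: 6.85
eef_pos: [0.4805, -0.0663, 0.1737]
tool_rot: [0.082, 0.997, 0.0, -0.002]
ft_force: [-7.4, 2.9, 4.2]
grip_width: 0.0849
grasp_force: 4.2
```

```bash
python3 -c "
from h import *
st()"
```

```text
t 6.85 sill-TCP mm [-163.3   42.6   13.7] tool x yaw rel sill deg 90.06 tip 0.011 0.0848810844968718 F sill [1.6 7.8 4.2] q [-0.14  0.26 -0.16  1.16  0.    0.03]
```

The force has risen to 8 N with TCP y = 42.6 mm, so the corbel is seated on the fence. I back off, rise, turn and move behind the tail.

drive_tool(rows=[{"dx": 0.1,"dy": 0,"dz": 0,"wx": 0,"wy": 0,"wz": 0,"hand": 85},{"dx": 0.5,"dy": 0,"dz": 0,"wx": 0,"wy": 0,"wz": 0,"hand": 85},{"dx": 1.0,"dy": 0,"dz": 0,"wx": 0,"wy": 0,"wz": 0,"hand": 85},{"dx": 1.0,"dy": 0,"dz": -1,"wx": 0,"wy": 0,"wz": 0,"hand": 85},{"dx": 1.0,"dy": 0,"dz": -2,"wx": 0,"wy": 0,"wz": 0,"hand": 85},{"dx": 1.0,"dy": -1,"dz": -3,"wx": 0,"wy": 0,"wz": 0,"hand": 60},{"dx": 0.2,"dy": -2,"dz": -3,"wx": 0,"wy": 0,"wz": 2,"hand": 30},{"dx": -0.85,"dy": -3,"dz": -3,"wx": 0,"wy": 0,"wz": 18,"hand": 30},{"dx": -0.85,"dy": -3,"dz": -3,"wx": 0,"wy": 0,"wz": 18,"hand": 30},{"dx": -0.85,"dy": -3,"dz": -3,"wx": 0,"wy": 0,"wz": 18,"hand": 30},{"dx": -0.85,"dy": -3,"dz": -3,"wx": 0,"wy": 0,"wz": 18,"hand": 30},{"dx": -0.85,"dy": -3,"dz": -3,"wx": 0,"wy": 0,"wz": 18,"hand": 30},{"dx": -0.85,"dy": -3,"dz": -3,"wx": 0,"wy": 0,"wz": 18,"hand": 30},{"dx": -0.85,"dy": -3,"dz": -3,"wx": 0,"wy": 0,"wz": 18,"hand": 30},{"dx": -0.85,"dy": -3,"dz": -3,"wx": 0,"wy": 0,"wz": 18,"hand": 30},{"dx": -0.85,"dy": -3,"dz": -3,"wx": 0,"wy": 0,"wz": 18,"hand": 30},{"dx": -0.85,"dy": -3,"dz": -3,"wx": 0,"wy": 0,"wz": 18,"hand": 30},{"dx": -0.85,"dy": -3,"dz": -3,"wx": 0,"wy": 0,"wz": 18,"hand": 30},{"dx": -0.85,"dy": -3,"dz": -3,"wx": 0,"wy": 0,"wz": 18,"hand": 30}])

```text
clock: 8.75
eef_pos: [0.5, -0.2217, 0.3239]
tool_rot: [0.762, 0.648, 0.0, 0.001]
ft_force: [-0.9, -0.6, 0.2]
grip_width: 0.03
grasp_force: 0.0
```

```bash
python3 -c "
from h import *
st()
a=bot.camera('top')[190:320,240:440,::-1];b=bot.camera('wrist')[:,:,::-1]
cv2.imwrite('pics/c3.png',np.vstack([cv2.resize(a,(400,260),interpolation=2),cv2.resize(b,(440,330))[:,:400]]))
cv2.imwrite('pics/w3.png',b)
"
```

```text
t 8.75 sill-TCP mm [-313.4   -2.1  163.9] tool x yaw rel sill deg 0.17 tip 0.011 0.029991747236160514 F sill [-0.8  0.8  0.2] q [-0.42  0.32  0.32  1.57 -0.    1.31]
```

View pics/w3.png

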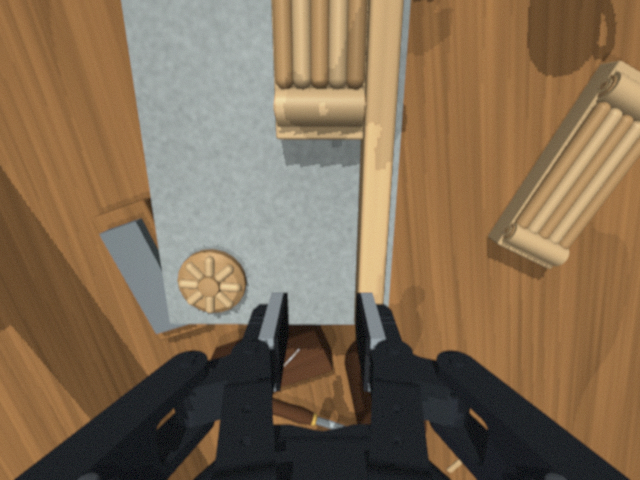

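The corbel lies flush along the fence with its tail square at row 138, clear of the rosette. I descend behind the tail with the fingers narrowed to 20 mm.

drive_tool(rows=[{"dx": 0.1,"dy": -0.1,"dz": 0.8,"wx": 0,"wy": 0,"wz": 0,"hand": 20},{"dx": 0.1,"dy": -0.1,"dz": 1.6,"wx": 0,"wy": 0,"wz": 0,"hand": 20},{"dx": 0.1,"dy": -0.1,"dz": 2.3,"wx": 0,"wy": 0,"wz": 0,"hand": 20},{"dx": 0.1,"dy": -0.1,"dz": 2.7,"wx": 0,"wy": 0,"wz": 0,"hand": 20},{"dx": 0.1,"dy": -0.1,"dz": 2.92,"wx": 0,"wy": 0,"wz": 0,"hand": 20},{"dx": 0.3,"dy": -0.1,"dz": 2.92,"wx": 0,"wy": 0,"wz": 0,"hand": 20},{"dx": 0.5,"dy": -0.1,"dz": 2.92,"wx": 0,"wy": 0,"wz": 0,"hand": 20},{"dx": 0.7,"dy": -0.1,"dz": 2.92,"wx": 0,"wy": 0,"wz": 0,"hand": 20},{"dx": 0.9,"dy": -0.1,"dz": 2.92,"wx": 0,"wy": 0,"wz": 0,"hand": 20},{"dx": 1.0,"dy": -0.1,"dz": 2.92,"wx": 0,"wy": 0,"wz": 0,"hand": 20},{"dx": 1.1,"dy": -0.1,"dz": 2.92,"wx": 0,"wy": 0,"wz": 0,"hand": 20},{"dx": 1.2,"dy": -0.1,"dz": 2.92,"wx": 0,"wy": 0,"wz": 0,"hand": 20}])

```text
clock: 10.05
eef_pos: [0.5048, -0.162, 0.1784]
tool_rot: [0.762, 0.647, -0.0, 0.001]
ft_force: [-0.5, -2.9, 2.4]
grip_width: 0.0199
grasp_force: 1.6
```

```bash
python3 -c "
from h import *
st()"
```

```text
t 10.05 sill-TCP mm [-253.7    3.    18.4] tool x yaw rel sill deg 0.06 tip 0.011 0.019897503226737563 F sill [-2.9  0.   2.4] q [-0.31  0.33 -0.04  1.2  -0.    1.42]
```

drive_tool(rows=[{"dx": 0.1,"dy": 0,"dz": 0,"wx": 0,"wy": 0,"wz": 0,"hand": 20},{"dx": 0.2,"dy": 0,"dz": 0,"wx": 0,"wy": 0,"wz": 0,"hand": 20},{"dx": 0.3,"dy": 0,"dz": 0,"wx": 0,"wy": 0,"wz": 0,"hand": 20},{"dx": 0.4,"dy": 0,"dz": 0,"wx": 0,"wy": 0,"wz": 0,"hand": 20},{"dx": 0.5,"dy": 0,"dz": 0,"wx": 0,"wy": 0,"wz": 0,"hand": 20},{"dx": 0.6,"dy": 0,"dz": 0,"wx": 0,"wy": 0,"wz": 0,"hand": 20},{"dx": 0.7,"dy": 0,"dz": 0,"wx": 0,"wy": 0,"wz": 0,"hand": 20},{"dx": 0.8,"dy": 0,"dz": 0,"wx": 0,"wy": 0,"wz": 0,"hand": 20}])

```text
clock: 10.85
eef_pos: [0.511, -0.1216, 0.1778]
tool_rot: [0.762, 0.647, -0.0, -0.0]
ft_force: [-0.7, -2.5, 1.6]
grip_width: 0.0201
grasp_force: 1.4
```

```bash
python3 -c "
from h import *
st()
b=bot.camera('wrist')[:,:,::-1];cv2.imwrite('pics/w4.png',b)"
```

```text
t 10.85 sill-TCP mm [-212.9    3.4   17.8] tool x yaw rel sill deg 0.08 tip 0.011 0.020061081067568567 F sill [-2.6  0.2  1.6] q [-0.23  0.33 -0.05  1.2  -0.    1.5 ]
```

View pics/w4.png

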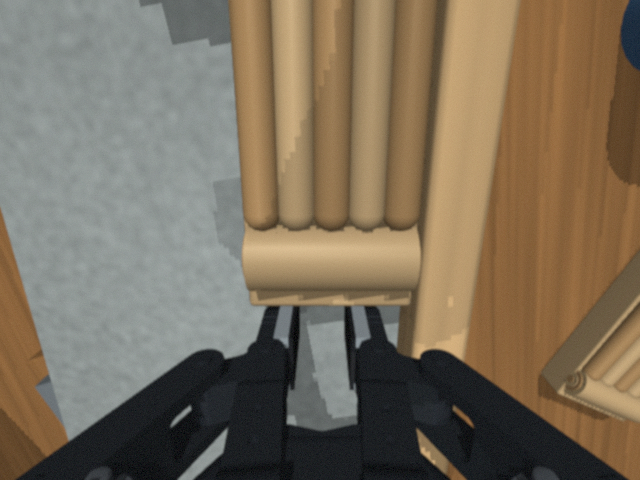

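Both pads sit square on the tail, the corbel is still flush with the fence, and the fingers clear the fence. I carry on along the fence.

drive_tool(rows=[{"dx": 0.1,"dy": 0,"dz": 0,"wx": 0,"wy": 0,"wz": 0,"hand": 20},{"dx": 0.2,"dy": 0,"dz": 0,"wx": 0,"wy": 0,"wz": 0,"hand": 20},{"dx": 0.3,"dy": 0,"dz": 0,"wx": 0,"wy": 0,"wz": 0,"hand": 20},{"dx": 0.4,"dy": 0,"dz": 0,"wx": 0,"wy": 0,"wz": 0,"hand": 20},{"dx": 0.5,"dy": 0,"dz": 0,"wx": 0,"wy": 0,"wz": 0,"hand": 20},{"dx": 0.6,"dy": 0,"dz": 0,"wx": 0,"wy": 0,"wz": 0,"hand": 20},{"dx": 0.7,"dy": 0,"dz": 0,"wx": 0,"wy": 0,"wz": 0,"hand": 20},{"dx": 0.8,"dy": 0,"dz": 0,"wx": 0,"wy": 0,"wz": 0,"hand": 20},{"dx": 0.9,"dy": 0,"dz": 0,"wx": 0,"wy": 0,"wz": 0,"hand": 20},{"dx": 1.0,"dy": 0,"dz": 0,"wx": 0,"wy": 0,"wz": 0,"hand": 20},{"dx": 1.1,"dy": 0,"dz": 0,"wx": 0,"wy": 0,"wz": 0,"hand": 20},{"dx": 1.2,"dy": 0,"dz": 0,"wx": 0,"wy": 0,"wz": 0,"hand": 20},{"dx": 1.3,"dy": 0,"dz": 0,"wx": 0,"wy": 0,"wz": 0,"hand": 20},{"dx": 1.4,"dy": 0,"dz": 0,"wx": 0,"wy": 0,"wz": 0,"hand": 20},{"dx": 1.5,"dy": 0,"dz": 0,"wx": 0,"wy": 0,"wz": 0,"hand": 20},{"dx": 1.6,"dy": 0,"dz": 0,"wx": 0,"wy": 0,"wz": 0,"hand": 20},{"dx": 1.7,"dy": 0,"dz": 0,"wx": 0,"wy": 0,"wz": 0,"hand": 20},{"dx": 1.8,"dy": 0,"dz": 0,"wx": 0,"wy": 0,"wz": 0,"hand": 20}])

```text
clock: 12.7
eef_pos: [0.5256, -0.0327, 0.1777]
tool_rot: [0.762, 0.647, 0.0, -0.0]
ft_force: [-0.5, -1.6, -0.5]
grip_width: 0.0199
grasp_force: 0.6
```

```bash
python3 -c "
from h import *
st()
b=bot.camera('wrist')[:,:,::-1];s=bot.camera('scene')[150:330,200:440,::-1]
cv2.imwrite('pics/w5.png',np.hstack([cv2.resize(b,(400,300)),cv2.resize(s,(400,300))]))"
```

```text
t 12.7 sill-TCP mm [-122.7    3.6   17.7] tool x yaw rel sill deg 0.08 tip 0.011 0.019888176492907184 F sill [-1.7  0.3 -0.5] q [-0.06  0.33 -0.05  1.2   0.    1.67]
```

View pics/w5.png

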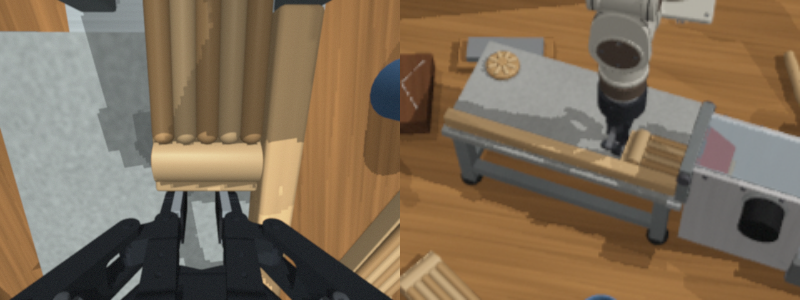

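The corbel runs straight and the red flap is lifted under the clear cover. About 27 mm remain until it tips.

drive_tool(rows=[{"dx": 0.1,"dy": 0,"dz": 0,"wx": 0,"wy": 0,"wz": 0,"hand": 20},{"dx": 0.2,"dy": 0,"dz": 0,"wx": 0,"wy": 0,"wz": 0,"hand": 20},{"dx": 0.3,"dy": 0,"dz": 0,"wx": 0,"wy": 0,"wz": 0,"hand": 20},{"dx": 0.4,"dy": 0,"dz": 0,"wx": 0,"wy": 0,"wz": 0,"hand": 20},{"dx": 0.5,"dy": 0,"dz": 0,"wx": 0,"wy": 0,"wz": 0,"hand": 20},{"dx": 0.58,"dy": 0,"dz": 0,"wx": 0,"wy": 0,"wz": 0,"hand": 20},{"dx": 0.62,"dy": 0,"dz": 0,"wx": 0,"wy": 0,"wz": 0,"hand": 20},{"dx": 0.62,"dy": 0,"dz": 0,"wx": 0,"wy": 0,"wz": 0,"hand": 20}])

```text
clock: 13.6
eef_pos: [0.5307, -0.0021, 0.1778]
tool_rot: [0.762, 0.647, 0.0, -0.0]
ft_force: [-0.3, 0.0, -0.5]
grip_width: 0.02
grasp_force: 0.0
```

```bash
python3 -c "
from h import *
st()
b=bot.camera('wrist')[:,:,::-1];s=bot.camera('scene')[170:350,330:570,::-1]
cv2.imwrite('pics/w6.png',np.hstack([cv2.resize(b,(400,300)),cv2.resize(s,(400,300))]))"
```

```text
t 13.6 sill-TCP mm [-91.7   3.5  17.8] tool x yaw rel sill deg 0.11 tip 0.011 0.01997175212736534 F sill [-0.   0.3 -0.5] q [-0.    0.34 -0.03  1.2   0.    1.73]
```

View pics/w6.png

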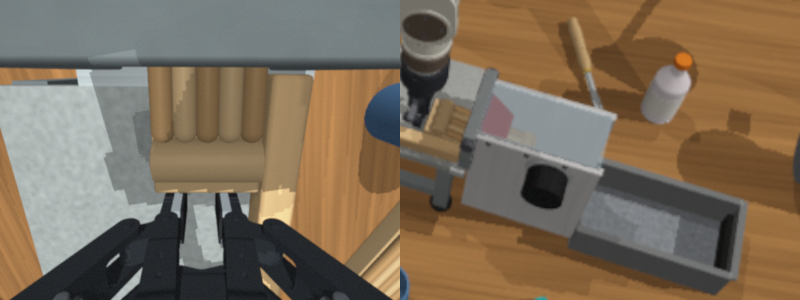

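Contact force has dropped to zero, so the corbel is about to tip. I give it a little more.

drive_tool(rows=[{"dx": 0,"dy": 0,"dz": 0,"wx": 0,"wy": 0,"wz": 0,"hand": 20},{"dx": 0.06,"dy": 0,"dz": 0,"wx": 0,"wy": 0,"wz": 0,"hand": 20},{"dx": 0.12,"dy": 0,"dz": 0,"wx": 0,"wy": 0,"wz": 0,"hand": 20},{"dx": 0.18,"dy": 0,"dz": 0,"wx": 0,"wy": 0,"wz": 0,"hand": 20}])

```text
clock: 14.1
eef_pos: [0.5321, 0.0065, 0.1778]
tool_rot: [0.762, 0.647, 0.0, -0.0]
ft_force: [-0.7, -0.0, -0.6]
grip_width: 0.0199
grasp_force: 0.0
```

```bash
python3 -c "
from h import *
st()
b=bot.camera('wrist')[:,:,::-1];s=bot.camera('scene')[170:350,330:570,::-1]
cv2.imwrite('pics/w7.png',np.hstack([cv2.resize(b,(400,300)),cv2.resize(s,(400,300))]))"
```

```text
t 14.1 sill-TCP mm [-83.    3.6  17.8] tool x yaw rel sill deg 0.07 tip 0.011 0.019877959394154744 F sill [-0.1  0.7 -0.6] q [ 0.01  0.34 -0.03  1.2   0.    1.75]
```

View pics/w7.png

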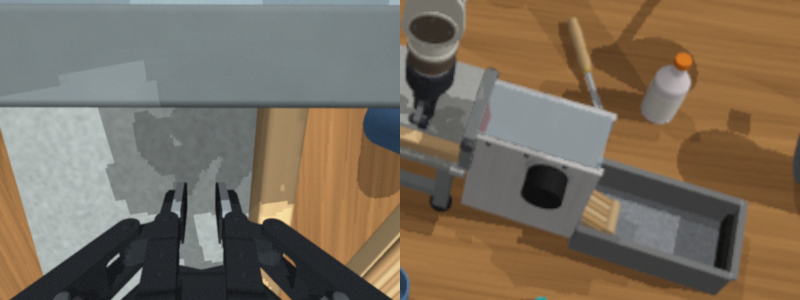

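The corbel has gone over the sill and is sliding into the tray, and the flap is falling shut. I draw straight back, then up, and let it settle.

drive_tool(rows=[{"dx": -0.6,"dy": 0,"dz": 0,"wx": 0,"wy": 0,"wz": 0,"hand": 20},{"dx": -1.4,"dy": 0,"dz": 0,"wx": 0,"wy": 0,"wz": 0,"hand": 20},{"dx": -2.0,"dy": 0,"dz": -0.5,"wx": 0,"wy": 0,"wz": 0,"hand": 20},{"dx": -2.2,"dy": 0,"dz": -1.2,"wx": 0,"wy": 0,"wz": 0,"hand": 20},{"dx": -2.2,"dy": 0,"dz": -2,"wx": 0,"wy": 0,"wz": 0,"hand": 20},{"dx": -2.2,"dy": 0,"dz": -2,"wx": 0,"wy": 0,"wz": 0,"hand": 20},{"dx": -2.2,"dy": 0,"dz": -2,"wx": 0,"wy": 0,"wz": 0,"hand": 20},{"dx": -2.2,"dy": 0,"dz": -2,"wx": 0,"wy": 0,"wz": 0,"hand": 20},{"dx": -2.2,"dy": 0,"dz": -2,"wx": 0,"wy": 0,"wz": 0,"hand": 20},{"dx": -2.2,"dy": 0,"dz": -2,"wx": 0,"wy": 0,"wz": 0,"hand": 20},{"dx": -2.2,"dy": 0,"dz": -2,"wx": 0,"wy": 0,"wz": 0,"hand": 20},{"dx": -2.2,"dy": 0,"dz": -2,"wx": 0,"wy": 0,"wz": 0,"hand": 20},{"dx": -2.2,"dy": 0,"dz": -2,"wx": 0,"wy": 0,"wz": 0,"hand": 20},{"dx": -2.2,"dy": 0,"dz": -2,"wx": 0,"wy": 0,"wz": 0,"hand": 20},{"dx": -2.2,"dy": 0,"dz": -2,"wx": 0,"wy": 0,"wz": 0,"hand": 20},{"dx": -2.2,"dy": 0,"dz": -2,"wx": 0,"wy": 0,"wz": 0,"hand": 20}])

```text
clock: 15.8
eef_pos: [0.5142, -0.1023, 0.2778]
tool_rot: [0.762, 0.647, 0.0, 0.0]
ft_force: [-0.0, -0.3, -0.5]
grip_width: 0.02
grasp_force: 0.0
```

```bash
python3 -c "
from h import *
st()
b=bot.camera('top')[180:300,90:290,::-1];s=bot.camera('scene')[170:350,330:570,::-1]
cv2.imwrite('pics/w8.png',np.hstack([cv2.resize(b,(400,300)),cv2.resize(s,(400,300))]))"
```

```text
t 15.8 sill-TCP mm [-193.3    3.4  117.8] tool x yaw rel sill deg 0.07 tip 0.011 0.01998365701628853 F sill [-0.3 -0.  -0.5] q [-0.2   0.28  0.15  1.44  0.    1.54]
```

View pics/w8.png

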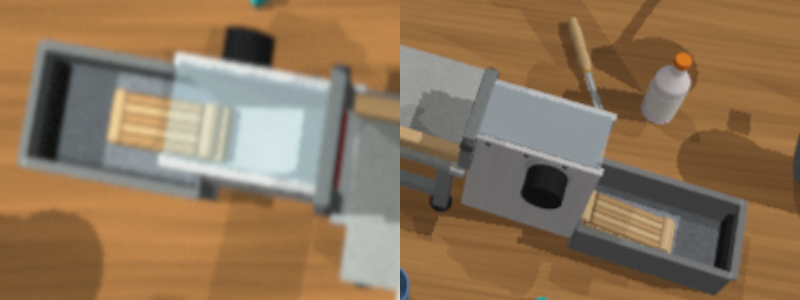

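The corbel lies in the tray and the flap hangs closed, showing as a thin red line at (342,150). One more second to settle, then I hand in.

drive_tool(rows=[{"dx": 0,"dy": 0,"dz": 0,"wx": 0,"wy": 0,"wz": 0,"hand": 20},{"dx": 0,"dy": 0,"dz": 0,"wx": 0,"wy": 0,"wz": 0,"hand": 20},{"dx": 0,"dy": 0,"dz": 0,"wx": 0,"wy": 0,"wz": 0,"hand": 20},{"dx": 0,"dy": 0,"dz": 0,"wx": 0,"wy": 0,"wz": 0,"hand": 20},{"dx": 0,"dy": 0,"dz": 0,"wx": 0,"wy": 0,"wz": 0,"hand": 20},{"dx": 0,"dy": 0,"dz": 0,"wx": 0,"wy": 0,"wz": 0,"hand": 20},{"dx": 0,"dy": 0,"dz": 0,"wx": 0,"wy": 0,"wz": 0,"hand": 20},{"dx": 0,"dy": 0,"dz": 0,"wx": 0,"wy": 0,"wz": 0,"hand": 20},{"dx": 0,"dy": 0,"dz": 0,"wx": 0,"wy": 0,"wz": 0,"hand": 20},{"dx": 0,"dy": 0,"dz": 0,"wx": 0,"wy": 0,"wz": 0,"hand": 20}])

```text
clock: 16.9
eef_pos: [0.5142, -0.1023, 0.2778]
tool_rot: [0.762, 0.647, 0.0, -0.0]
ft_force: [0.1, -0.1, -0.3]
grip_width: 0.0203
grasp_force: 0.0
```

```bash
python3 -c "
from workcell import bot
print(bot.job_done())"
```

```text
the job is handed in; nothing more can be done
None
```

I handed the job in at 16.9 s: the last pictures show the corbel in the tray and the flap hanging closed, with the arm drawn back clear, but the hand-in call returned no verdict.

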